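# Fish the check weight out from between tray and scale

### The job

The scale's small steel check weight has fallen into the narrow gap between the sausage tray and the scale. Take the bent rod (not the straight one) by its wooden handle from its stand, reach down into the gap behind the weight with it and draw the weight along the gap, out past the open end until it is wholly clear on the counter, never touching the weight with the gripper. Then lay the bent rod back on its stand just as it was, and let go.

Things in the scene. Friction and masses are not known exactly. Their poses are not given: they have to be found in the camera images.
- rod_grip (a point): Centre of the bent rod's dark wooden handle: a level bar 150 mm long (85 mm behind this point to 65 in front), 16 wide, 24 high; grasp here from above, across its width. x along the handle to the bent end, y across, z up. A 7 mm steel bar runs on along +x, turns straight down 100 mm in front of this point, then level along +x again as the foot. 160 g.
- rod_foot (a point): Middle of the bent rod's foot: a level round steel bar, 7 mm thick, about 33 mm long along the rod's x, 115 mm in front of the handle's centre and 106.5 mm below it. Its underside is 3.5 mm lower. Axes as rod_grip.
- stand_a: Fixed wooden stand of the bent rod; origin at counter height under the handle's centre, x along the handle, z up. Two U-shaped ledges, 10 mm thick, at x = -52 and 52 mm, carry the handle's underside 120 mm up; their cheeks are 16 mm high and 40 mm apart (12 mm of play each side). Between the ledges the fingers have free room. An equal stand beside it holds a straight rod, its top 144 mm up.
- weight_mid (a point): Centre of the dropped check weight, 18 mm above its underside: a steel cylinder 33 mm in diameter and 26 mm high with a small knob on top (36 mm in all), about 200 g, standing on the counter in the gap. Heavier and lighter weights elsewhere on the counter are not meant.
- gap_mouth (a point): Middle of the gap's open end, at counter height. y points out along the gap, x across it from tray to scale, z up. Gap: x -27 to 27 mm, y -280 to 0, the counter its floor. Fixed sides 60 mm high: filled tray (x to -217), scale (x to 277; display on a column at x 252, y -40, to 343 mm high). A board closes it at y = -280. Beyond the mouth 100 mm of counter is free.
There are look-alikes about, which are no part of the job. Of the things shaped like the part that bears rod_grip, the dark wooden one is meant. What is shaped like the part that bears weight_mid but yellow is not meant.

How it is judged:
By the outcome, as a careful person would: the job done as asked, in the order asked, and still so for the second after the job is handed in, with the robot touching nothing.
It also fails if it takes over 58 s, if anything falls off the work surface, if the arm or the gripper's body presses on something with over 40 N, if the wrist force passes 120 N, or if a joint passes its speed limit or range.

### The arm

A 6-joint arm with a two-finger parallel gripper is mounted at the origin on the work surface. World frame = base frame: x ahead of the robot, y to its left, z up, the work surface at z = 0. Lengths are in m, angles in degrees, forces in N, time in s.
With the tool pointing down it reaches from about 0.375 to 0.825 m from the base axis. Payload 5.5 kg.
Tool frame: the origin (TCP) lies on the centre line of the jaws, within the pads' length; the fingertips stand ctrl.finger_overhang ahead of it and the grasp point (between the pads) is the TCP (ctrl.finger_overhang is the distance from the TCP to the fingertips, in m); z points along the fingers, y is the line along which they close (so a half turn about z gives the same grasp; the last joint's range is limited). The gripper opens to 85 mm and grips with 20 to 120 N. Pads are 22 mm wide; open, the fingers measure 114 mm over their backs; the gripper's body (76 mm by 85 mm) begins 54 mm behind the grasp point. The pads swing forward as they close: fully open they stand 13 mm farther back than shut.
Start: joints at [72.536, 17.962, -2.699, 69.339, 0, 90], TCP at [0.18, 0.572, 0.25] pointing down, gripper open.
Joint ranges: [-152.73, 152.73], [-39.44, 99.34], [-58.76, 71.6], [-118.89, 123.64], [-81.53, 83.1], [-180, 180]. Speed limits (degrees/s): [136.94, 136.94, 172.46, 180, 180, 180].

### API

Orientations are given as [roll, pitch, yaw] about the fixed x, y, z axes, in that order (R = Rz(yaw) Ry(pitch) Rx(roll)).
In Python, from station import ctrl gives the robot as it stands.
- The arm moves only by the tool send_rows, never from a script. Its argument "steps" is one flat list of numbers, 4 for each row, row after row: the shift along the tool's x, y, z in m, then the turn about the tool's z in degrees. A call has 1 to 12 rows; each row is the pose to reach, as a shift and turn from the pose commanded when the call began, along the tool's axes at that moment; what a row does not reach only later rows make up. A row lasts 1/10 s, in which the tool goes at most 50 mm and 8.59 degrees, less where a joint would pass 70% of its speed; a pose out of reach is approached as far as the arm can. A call with a gripper value outside its range is refused whole. "grip" is the closure in counts, from 0 (fully open) to 255 (shut), set as the call begins (left out, the last holds). The fingers move at their own pace and stop on an object; "squeeze" is the grip in N (left out, the last holds). Time passes only in rows, so rows that repeat a pose let the fingers close. It gives the time, the measured TCP pose, the force, the opening and the grip force at its end, in the units of the state.
- ctrl.observe(): the state, without advancing time (a new reading comes with each control period).
- ctrl.camera(name): name is "scene" or "top" or "wrist"; returns (picture, depth): 384x512x3 uint8, red, green, blue; 384x512 float32, m along the optical axis (not along the pixel's ray), 0 where there is no reading.
- ctrl.get_calibration(name): a dict with "fx", "fy", "cx", "cy" (pixels), "distortion" ([k1, k2, p1, p2, k3] as OpenCV has them; the pictures are not rectified), "R" (3x3) and "t" (3): a world point X has camera coordinates R X + t. Camera axes: x right, y down, z forward; pixel columns grow to the right and rows downward; lengths in m; the calibration is good to about 2 mm. A picture is of the moment at which its call begins: read the wrist's pose just before it. get_calibration takes no time and is no camera call; for the wrist camera it gives the pose at the moment of the call.
- ctrl.sign_off(): hands the job in; it is judged then, once.
The state is a dict: "time": time; "q": joint angles; "qvel": joint speeds; "effort": joint torques, N m; "eef_pos": TCP position; "orientation": TCP orientation; "contact_force": force on the tool from outside, world axes, zero at the start; "wrist_torque": the same for the moment, N m; "grip_width": finger opening in m; "finger_force": force on a finger pad.
Only numpy, scipy, OpenCV 4.12 (cv2) and the standard library are available. Lean on these libraries where they do the work, as an engineer would, in place of code of your own. Each camera call takes 0.05 s, during which the arm holds its last target. There are 200 camera calls.

## Working session

There is one attempt and no reset: what is moved stays moved. The work goes in short steps, Python scripts to look and compute and a tool call to move; the robot and the scene stay as the last step left them, time stands still between calls to the robot, and variables do not carry over. Pictures are saved under pics/ and viewed, at most 10 in all, crops included, and the job is handed in when it is done.

Besides the shell and the picture viewer there is one more tool, called after "Emit:" as name(argument=value, ...), one argument or row to a line, values as JSON. send_rows: Moves the arm, as the interface text tells. Its arguments: {"type":"object","properties":{"steps":{"type":"array","items":{"type":"number"}},"grip":{"type":"number"},"squeeze":{"type":"number"}},"required":["steps"]}

```bash
mkdir -p pics; ls
cat > h.py <<'E'
import numpy as np, cv2
from station import ctrl
def snap(n,f):
    c=ctrl.get_calibration(n); im,d=ctrl.camera(n)
    np.savez(f'pics/{f}.npz',im=im,d=d,**{k:np.array(v) for k,v in c.items()})
    return im,d
def load(f): return np.load(f'pics/{f}.npz')
def P(s,u,v,z=None,depth=None):
    K=np.array([[s['fx'],0,s['cx']],[0,s['fy'],s['cy']],[0,0,1]],float)
    p=cv2.undistortPoints(np.array([[[u,v]]],float),K,s['distortion'].astype(float))[0,0]
    r=np.array([p[0],p[1],1.]); R,t=s['R'],s['t']
    if z is not None:
        o=-R.T@t; w=R.T@r; return o+w*(z-o[2])/w[2]
    if depth is None:
        depth=s['d'][int(round(v)),int(round(u))]
    return R.T@(r*depth-t)
E
python3 - <<'E'
from h import *
a,_=snap('scene','s0'); b,_=snap('top','t0')
cv2.imwrite('pics/s0.png',cv2.resize(a[:,:,::-1],(800,600)))
cv2.imwrite('pics/t0.png',cv2.resize(b[:,:,::-1],(800,600)))
o=ctrl.observe(); print(o, ctrl.finger_overhang)
E
```

```text
pics
{'time': 0.1, 'q': array([ 7.25358442e+01,  1.79997887e+01, -2.74897444e+00,  6.93391197e+01,
        3.23818277e-04,  9.00011951e+01]), 'qvel': array([ 0.00404625, -0.20393528,  0.11182621, -0.05143358,  0.07289829,
        0.0460624 ]), 'effort': array([ 6.39525133e-04, -5.40767205e+01,  3.40539837e+01,  1.12065495e-02,
       -7.50473509e-05,  1.00403022e-05]), 'eef_pos': array([0.17991682, 0.57187635, 0.24952078]), 'orientation': array([-1.79912117e+02, -3.21984859e-04,  1.62534649e+02]), 'contact_force': array([-0.54200262,  0.04199824,  0.47570871]), 'wrist_torque': array([ 0.01155038, -0.0118411 , -0.03701312]), 'finger_force': 0.0, 'grip_width': 0.08561422462087317} 0.019
```

View pics/t0.png

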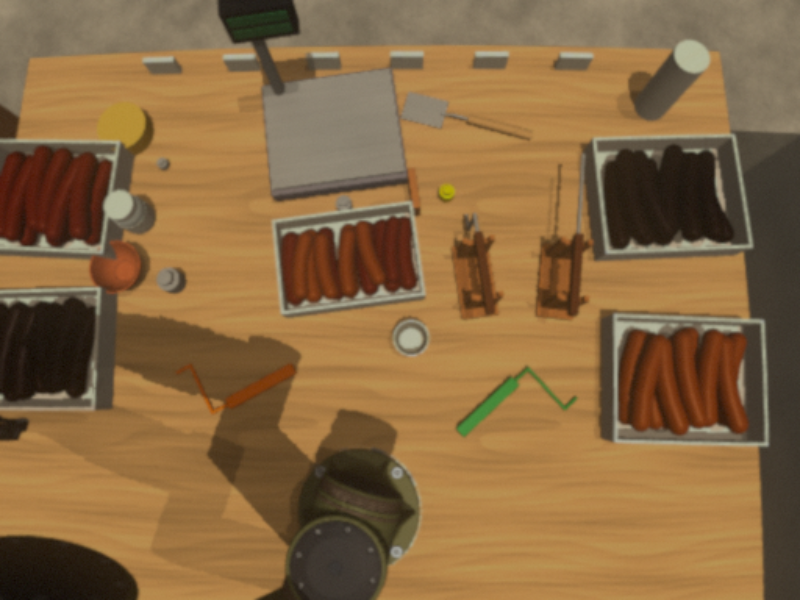

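View pics/s0.png

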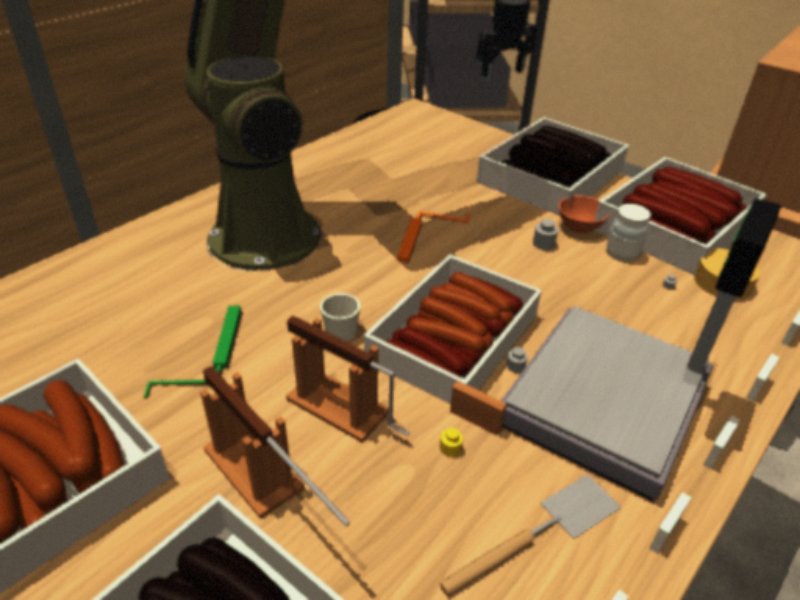

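The top view shows the stand with the bent rod at about (475,270). The straight rod is at (565,270). The gap lies between the tray (350,258) and the scale (335,130), with the weight at (345,203), the board on the right at (414,190) and the mouth on the left. The yellow weight at (447,191) is a decoy. Next I'll enlarge crops.

Run:
```python
from h import *
s=load('t0'); im=s['im'][:,:,::-1]
a=cv2.resize(im[128:208,280:330],None,fx=7,fy=7,interpolation=cv2.INTER_CUBIC) # 350x560
b=cv2.resize(im[95:207,165:275],None,fx=4,fy=4,interpolation=cv2.INTER_CUBIC) #440x448
c=np.zeros((560,800,3),np.uint8); c[:,:350]=a; c[:448,355:795]=b; cv2.imwrite('pics/c0.png',c)
for n,(u,v) in dict(weight=(345,203),board=(414,190),base=(340,440)).items():
    print(n,P(s,u*.64,v*.64))
```

```text
weight [0.60116907 0.03215901 0.03954328]
board [ 0.62023183 -0.10678779  0.06220969]
base [ 0.13092362  0.03772173 -0.00222925]
```

View pics/c0.png

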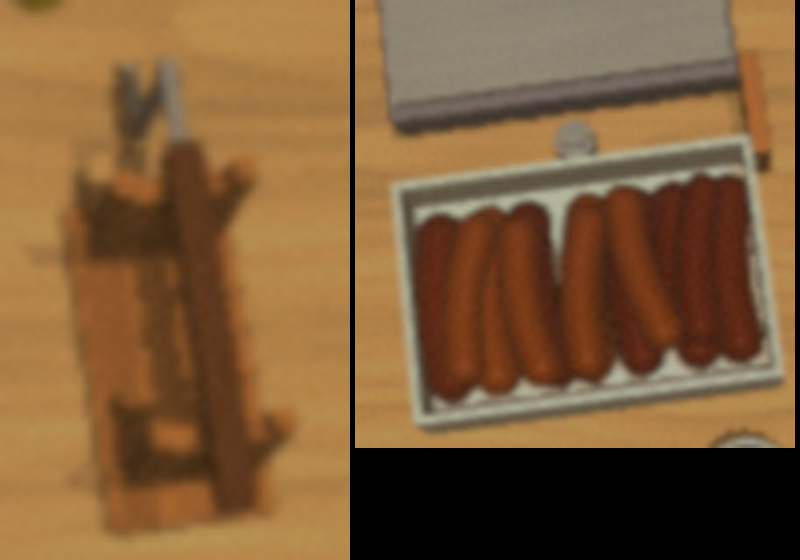

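The crop shows the handle with its front end at (183,142) and rear end at (236,508). In the gap crop, the tray's far rim runs (392,184)–(750,138) and the weight's knob is near (575,135).

Run:
```python
from h import *
np.set_printoptions(precision=4,suppress=True)
s=load('t0')
A=lambda u,v,z:P(s,280+u/7-.5,128+v/7-.5,z)
B=lambda u,v,z:P(s,165+(u-355)/4-.5,95+v/4-.5,z)
f,r=A(183,142,.144),A(236,508,.144); d=(f-r); L=np.linalg.norm(d)
print('handle',f,r,L,np.degrees(np.arctan2(d[1],d[0])),'grip',r+d/L*.085)
print('depth handle',P(s,280+210/7,128+325/7))
for n,p in dict(trayL=(392,184,.06),trayR=(750,138,.06),scL=(402,131,0),scR=(740,86,0),scLt=(392,108,.06),scRt=(735,64,.06),knob=(575,138,.036),wbot=(575,155,.026),board=(765,165,0.06)).items(): print(n,B(*p))
```

```text
handle [ 0.514  -0.2205  0.144 ] [ 0.3656 -0.2386  0.144 ] 0.14945459405639283 6.961256830145873 grip [ 0.45   -0.2283  0.144 ]
depth handle [ 0.4371 -0.2309  0.1455]
trayL [0.5611 0.1755 0.06  ]
trayR [ 0.597  -0.1015  0.06  ]
scL [0.6243 0.1843 0.    ]
scR [ 0.6616 -0.0937  0.    ]
scLt [0.6229 0.1784 0.06  ]
scRt [ 0.6574 -0.0898  0.06  ]
knob [0.6054 0.0368 0.036 ]
wbot [0.5946 0.0376 0.026 ]
board [ 0.5754 -0.1131  0.06  ]
```

```bash
cat >> h.py <<'E'
from scipy.spatial.transform import Rotation as Ro
def rel(w,yaw,frm=None,yaw0=None):
    o=ctrl.observe(); p=o['eef_pos'] if frm is None else np.array(frm)
    y0=o['orientation'][2] if yaw0 is None else yaw0
    R=Ro.from_euler('xyz',[180,0,y0],degrees=True).as_matrix()
    t=-((yaw-y0+180)%360-180)
    return np.round(np.r_[R.T@(np.array(w)-p),t],4)
E
python3 - <<'E'
from h import *
print(rel([.45,.25,.28],187,[.18,.572,.25],162.536))
print(rel([.45,-.228,.26],187,[.45,.25,.28],187))
E
```

```text
[ -0.3542  -0.2261  -0.03   -24.464 ]
[ 0.0583 -0.4744  0.02    0.    ]
```

Emit:
send_rows(
  steps=[-0.3542,-0.2261,-0.03,-8,-0.3542,-0.2261,-0.03,-16,-0.3542,-0.2261,-0.03,-24.5,-0.3542,-0.2261,-0.03,-24.5,-0.3542,-0.2261,-0.03,-24.5,-0.3542,-0.2261,-0.03,-24.5,-0.3542,-0.2261,-0.03,-24.5,-0.3542,-0.2261,-0.03,-24.5,-0.3542,-0.2261,-0.03,-24.5,-0.3542,-0.2261,-0.03,-24.5],
  grip=0,
)

```text
time: 1.1
eef_pos: [0.4518, 0.2479, 0.2802]
orientation: [-180.0, 0.0, -173.2]
contact_force: [-0.3, -0.1, 0.1]
grip_width: 0.0853
finger_force: 0.0
```

Emit:
send_rows(
  steps=[0.0583,-0.4744,0.02,0,0.0583,-0.4744,0.02,0,0.0583,-0.4744,0.02,0,0.0583,-0.4744,0.02,0,0.0583,-0.4744,0.02,0,0.0583,-0.4744,0.02,0,0.0583,-0.4744,0.02,0,0.0583,-0.4744,0.02,0,0.0583,-0.4744,0.02,0,0.0583,-0.4744,0.02,0,0.0583,-0.4744,0.02,0,0.0583,-0.4744,0.02,0],
)

```text
time: 2.3
eef_pos: [0.4501, -0.2269, 0.2598]
orientation: [179.9, -0.0, -173.0]
contact_force: [-0.1, 1.0, 0.5]
grip_width: 0.0854
finger_force: 0.0
```

Run:
```python
from h import *
o=ctrl.observe(); print(o['time'],o['eef_pos'],o['orientation'],o['q'])
a,_=snap('wrist','w1')
cv2.imwrite('pics/w1.png',cv2.resize(a[:,:,::-1],(800,600)))
```

```text
2.3 [ 0.45010337 -0.22694623  0.25975253] [ 1.79917188e+02 -4.61601446e-02 -1.72995125e+02] [-2.67843589e+01  7.48516608e+00 -1.46828087e+01  6.79164435e+01
  4.31528350e-02 -3.37892325e+01]
```

View pics/w1.png

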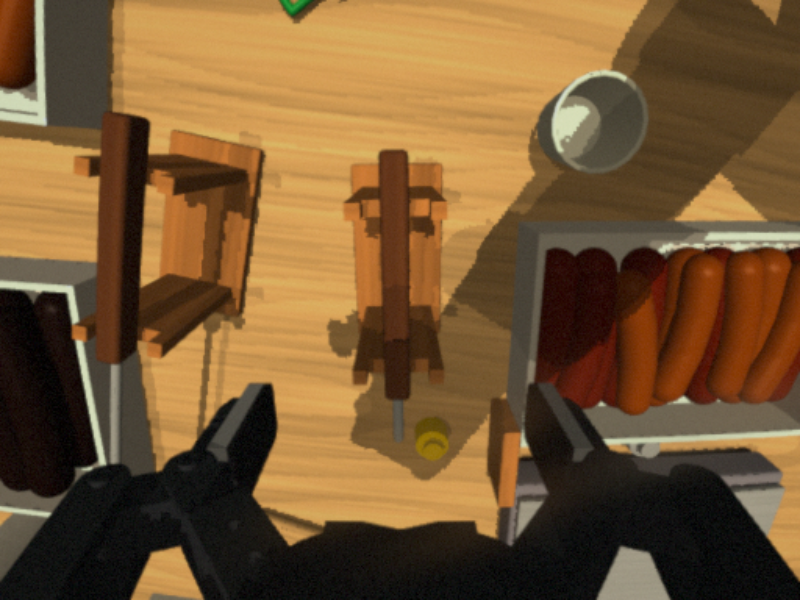

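Run:
```python
from h import *
np.set_printoptions(precision=4,suppress=True)
s=load('w1'); q=lambda u,v,z:P(s,u*.64,v*.64,z)
print('cam',-s['R'].T@s['t'])
f,r=q(397,398,.144),q(394,151,.144); d=f-r; L=np.linalg.norm(d)
print(f,r,L,np.degrees(np.arctan2(d[1],d[0])),'grip',r+d*.085/.15, f-d*.065/.15)
print('depthpts',P(s,394*.64,200*.64),P(s,396*.64,320*.64))
print('knob',q(645,448,.036),'ledges top',[q(*p,.136) for p in [(350,208),(442,208),(358,378),(440,378)]])
```

```text
cam [ 0.3686 -0.2358  0.3834]
[ 0.5128 -0.2194  0.144 ] [ 0.3677 -0.2385  0.144 ] 0.1463435713802456 7.476577208711814 grip [ 0.4499 -0.2277  0.144 ] [ 0.4499 -0.2277  0.144 ]
depthpts [ 0.3928 -0.2355  0.1436] [ 0.4608 -0.2263  0.1446]
knob [0.6066 0.0343 0.036 ] ledges top [array([ 0.4008, -0.2594,  0.136 ]), array([ 0.3946, -0.2084,  0.136 ]), array([ 0.5062, -0.2452,  0.136 ]), array([ 0.4999, -0.1936,  0.136 ])]
```

Emit:
send_rows(
  steps=[0,0,0.04,-0.4,0,0,0.08,-0.4,0,0,0.11,-0.4,0,0,0.12,-0.4,0,0,0.128,-0.4,0,0,0.128,-0.4,0,0,0.128,-0.4],
)

```text
time: 3.05
eef_pos: [0.4514, -0.2277, 0.1337]
orientation: [-179.9, 0.1, -172.5]
contact_force: [0.1, 0.1, 1.1]
grip_width: 0.0856
finger_force: 0.0
```

Emit:
send_rows(
  steps=[0,0,0,0,0,0,0,0,0,0,0,0,0,0,0,0,0,0,0,0,0,0,0,0,0,0,0,0,0,0,0,0,0,0,0,0,0,0,0,0],
  grip=255,
  squeeze=80,
)

```text
time: 4.05
eef_pos: [0.4505, -0.2278, 0.1327]
orientation: [-180.0, 0.0, -172.6]
contact_force: [-1.3, -0.3, 5.4]
grip_width: 0.0149
finger_force: 78.4
```

Emit:
send_rows(
  steps=[0,0,-0.005,0,0,0,-0.015,0,0,0,-0.03,0,0,0,-0.05,0,0,0,-0.07,0,0,0,-0.085,0,0,0,-0.095,0,0,0,-0.1,0,0,0,-0.1,0],
)

```text
time: 4.95
eef_pos: [0.4505, -0.2277, 0.2327]
orientation: [-180.0, 0.0, -172.6]
contact_force: [-0.1, -0.4, -2.4]
grip_width: 0.0146
finger_force: 77.9
```

Emit:
send_rows(
  steps=[-0.004,0.01,0,0,-0.01,0.027,0,0,-0.02,0.05,0,0,-0.03,0.075,0,0,-0.04,0.1,0,0,-0.05,0.125,0,0,-0.06,0.15,0,0,-0.068,0.175,0,0,-0.074,0.19,0,0,-0.0784,0.1996,0,0,-0.0784,0.1996,0,0,-0.0784,0.1996,0,0],
)

```text
time: 6.15
eef_pos: [0.5019, -0.0196, 0.2319]
orientation: [-180.0, -0.1, -172.5]
contact_force: [-0.2, -0.3, -1.5]
grip_width: 0.0147
finger_force: 78.1
```

Run:
```python
from h import *
o=ctrl.observe(); print(o['time'],o['eef_pos'],o['orientation'],o['contact_force'],o['grip_width'])
a,_=snap('wrist','w2'); b,_=snap('top','t2')
A=cv2.resize(a[:,:,::-1],(512,384))
c=np.zeros((600,800,3),np.uint8)
c[:]=cv2.resize(a[:,:,::-1],(800,600)); cv2.imwrite('pics/w2.png',c)
cv2.imwrite('pics/t2.png',cv2.resize(b[70:190,165:325,::-1],None,fx=5,fy=5,interpolation=cv2.INTER_CUBIC))
```

```text
6.15 [ 0.50188314 -0.01964338  0.23187409] [-1.79985099e+02 -5.57407099e-02 -1.72549105e+02] [-0.1890036  -0.33879607 -1.5486656 ] 0.014706565742889517
```

View pics/t2.png

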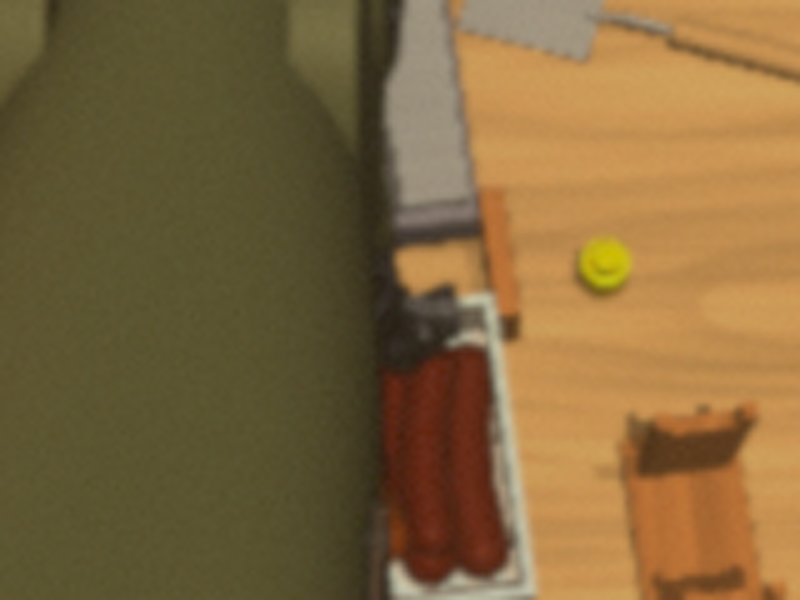

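View pics/w2.png

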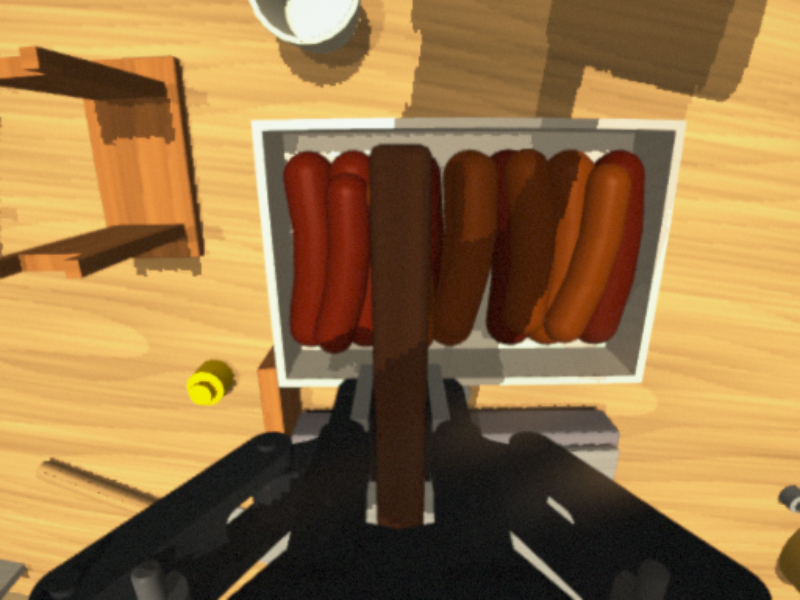

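The arm hides the gap in the top view. The wrist view shows the handle square in the jaws (rear end (400,147), front (400,525)), the tray's near rim along (284,386)–(645,381), and the scale face from about v=410 to 440.

Run:
```python
from h import *
np.set_printoptions(precision=4,suppress=True)
s=load('w2'); q=lambda u,v,z:P(s,u*.64,v*.64,z)
for n,p in dict(trayR=(283,387,.06),trayL=(642,382,.06),farR=(252,122,.06),farL=(685,122,.06),scR0=(303,409,0),scL0=(603,409,0),scRt=(293,442,.06),scLt=(617,442,.06),hr=(400,147,.244),hf=(400,525,.244)).items(): print(n,q(*p))
print('depth', P(s,620*.64,383*.64),P(s,540*.64,411*.64),P(s,580*.64,437*.64))
M=np.array([.592,.177]); ang=np.radians(7.4); ex=np.array([np.cos(ang),np.sin(ang)]); ey=np.array([-ex[1],ex[0]])
for n,u,v,z in [('trayR',283,387,.06),('trayL',642,382,.06),('scRt',293,442,.06),('scLt',617,442,.06)]:
    d=q(u,v,z)[:2]-M; print(n,'gap xy',d@ex,d@ey)
d=np.array([.606,.0355])-M; print('w',d@ex,d@ey)
```

```text
trayR [ 0.6004 -0.0957  0.06  ]
trayL [0.5613 0.179  0.06  ]
farR [ 0.4128 -0.1246  0.06  ]
farL [0.3745 0.1515 0.06  ]
scR0 [ 0.6579 -0.0896  0.    ]
scL0 [0.6225 0.1923 0.    ]
scRt [ 0.6499 -0.0858  0.06  ]
scLt [0.6175 0.1759 0.06  ]
hr [ 0.4189 -0.029   0.244 ]
hf [ 0.5354 -0.0138  0.244 ]
depth [0.5932 0.2001 0.0004] [0.6233 0.1259 0.014 ] [0.624  0.1506 0.0481]
trayR gap xy -0.026825055912934936 -0.2715062150765639
trayL gap xy -0.030183184731110684 0.005964436571955787
scRt gap xy 0.02357131153372735 -0.2680224209853325
scLt gap xy 0.025141699616493093 -0.004412007892630987
w -0.004341180642361856 -0.14212460782929315
```

Emit:
send_rows(
  steps=[0.002,0,0.01,0,0.002,0,0.025,0,0.002,0,0.045,0,0.002,0,0.06,0,0.002,0,0.075,0,0.002,0,0.085,0,0.002,0,0.095,0,0.002,0,0.105,0,0.002,0,0.112,0,0.002,0,0.117,0,0.002,0,0.117,0],
)

```text
time: 7.35
eef_pos: [0.4999, -0.0198, 0.1147]
orientation: [180.0, -0.1, -172.6]
contact_force: [0.0, -0.7, -1.7]
grip_width: 0.0146
finger_force: 78.1
```

Emit:
send_rows(
  steps=[0,0.004,0,0,0,0.01,0,0,0,0.018,0,0,0,0.027,0,0,0,0.036,0,0,0,0.045,0,0,0,0.054,0,0,0,0.063,0,0,0,0.072,0,0,0,0.081,0,0,0,0.09,0,0,0,0.095,0,0],
)

```text
time: 8.55
eef_pos: [0.4878, 0.0753, 0.1153]
orientation: [180.0, -0.0, -172.5]
contact_force: [-0.7, -0.9, -1.0]
grip_width: 0.0147
finger_force: 78.1
```

Run:
```python
from h import *
o=ctrl.observe(); print(o['time'],o['eef_pos'],o['orientation'],o['contact_force'],o['wrist_torque'])
b,_=snap('scene','s3')
cv2.imwrite('pics/s3.png',cv2.resize(b[150:330,200:480,::-1],(784,504),interpolation=cv2.INTER_CUBIC))
```

```text
8.55 [0.48777005 0.07533019 0.11527959] [ 1.79987194e+02 -6.93260732e-03 -1.72526765e+02] [-0.67765574 -0.86516224 -1.02820257] [-0.30678174 -0.05665241 -0.1183422 ]
```

View pics/s3.png

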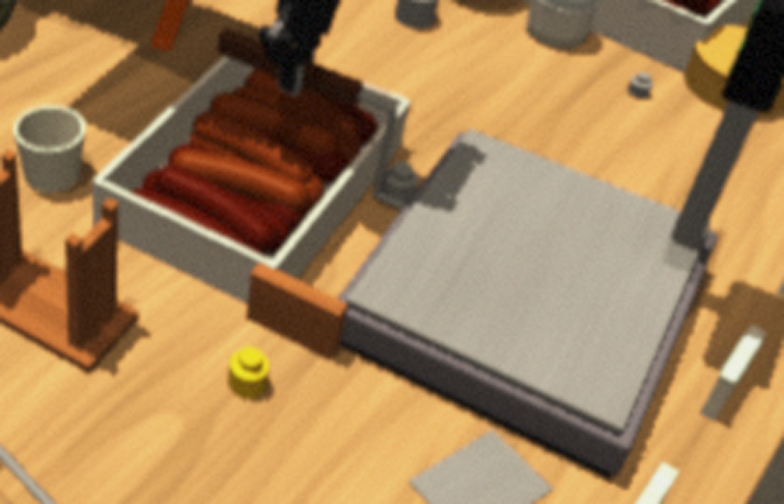

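The scene crop shows the weight at (400,183), now most of the way along the gap. The foot is behind it at (390,200). I'll keep drawing.

Emit:
send_rows(
  steps=[0,0.004,0,0,0,0.012,0,0,0,0.022,0,0,0,0.033,0,0,0,0.045,0,0,0,0.057,0,0,0,0.069,0,0,0,0.081,0,0,0,0.092,0,0,0,0.102,0,0,0,0.109,0,0,0,0.113,0,0],
)

```text
time: 9.8
eef_pos: [0.4733, 0.1871, 0.1153]
orientation: [-180.0, 0.0, -172.5]
contact_force: [-0.8, -1.9, -1.9]
grip_width: 0.0145
finger_force: 78.1
```

Run:
```python
from h import *
o=ctrl.observe(); print(o['time'],o['eef_pos'],o['orientation'],o['contact_force'],o['wrist_torque'])
b,_=snap('scene','s4'); a,_=snap('wrist','w4')
c=np.zeros((504,800,3),np.uint8)
c[:,:440]=cv2.resize(b[110:250,290:412,::-1],(440,504),interpolation=cv2.INTER_CUBIC)
c[:270,440:]=cv2.resize(a[:,:,::-1],(360,270)); cv2.imwrite('pics/s4.png',c)
```

```text
9.8 [0.47325346 0.18713777 0.11529173] [-1.79996119e+02  1.59407494e-03 -1.72536168e+02] [-0.77680194 -1.86254926 -1.89587268] [-0.28852658  0.0417213  -0.08350254]
```

View pics/s4.png

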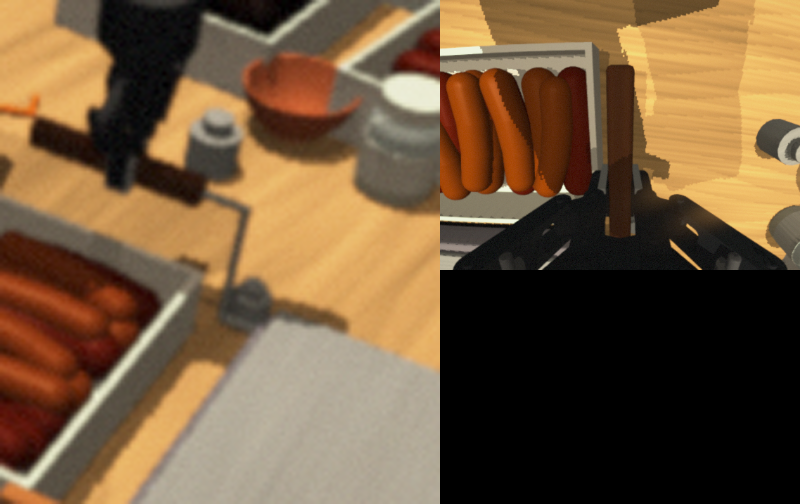

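Emit:
send_rows(
  steps=[0,0.004,0,0,0,0.01,0,0,0,0.014,0,0,0,0.014,0,0,0,0.01,0,0,0,0,0,0,0,-0.01,0,0,0,-0.012,0,0,0,-0.012,-0.005,0,0,-0.012,-0.018,0,0,-0.012,-0.035,0],
)

```text
time: 11.0
eef_pos: [0.4745, 0.1745, 0.151]
orientation: [-180.0, -0.1, -172.6]
contact_force: [0.1, -0.6, -2.1]
grip_width: 0.0148
finger_force: 78.2
```

Emit:
send_rows(
  steps=[0,0,-0.02,0,0,0,-0.045,0,0,0,-0.065,0,0,0,-0.078,0,0,0,-0.082,0,0,0,-0.082,0],
)

```text
time: 11.6
eef_pos: [0.4751, 0.1748, 0.2328]
orientation: [180.0, 0.1, -172.6]
contact_force: [-1.0, -0.1, -1.7]
grip_width: 0.0149
finger_force: 78.2
```

Run:
```python
from h import *
o=ctrl.observe(); print(o['time'],o['eef_pos'],o['orientation'],o['contact_force'])
# commanded now: reconstruct from measured
print(rel([.45,-.228,.232],187.4))
print(rel([.45,-.228,.232],187.4,[.4749,.1746,.232],187.4))
```

```text
11.6 [0.47512189 0.17475295 0.23278134] [ 1.79985998e+02  5.41431137e-02 -1.72556938e+02] [-0.95765368 -0.0941061  -1.70902526]
[ 0.0771 -0.3961  0.0008  0.0431]
[ 0.0765 -0.396  -0.     -0.    ]
```

Emit:
send_rows(
  steps=[0.002,-0.01,0,0,0.005,-0.03,0,0,0.012,-0.06,0,0,0.02,-0.1,0,0,0.028,-0.14,0,0,0.036,-0.18,0,0,0.044,-0.22,0,0,0.052,-0.26,0,0,0.06,-0.3,0,0,0.068,-0.34,0,0,0.073,-0.37,0,0,0.0755,-0.387,0,0],
)

```text
time: 12.8
eef_pos: [0.4485, -0.2216, 0.231]
orientation: [180.0, -0.1, -172.7]
contact_force: [0.6, 0.0, -2.4]
grip_width: 0.0146
finger_force: 78.3
```

Emit:
send_rows(
  steps=[0.0009,-0.0086,0,0,0.0009,-0.0086,0,0,0.0009,-0.0086,0,0],
)

```text
time: 13.1
eef_pos: [0.4498, -0.227, 0.2318]
orientation: [179.9, -0.1, -172.6]
contact_force: [-0.0, 0.2, -1.3]
grip_width: 0.0151
finger_force: 78.3
```

Run:
```python
from h import *
np.set_printoptions(precision=4,suppress=True)
o=ctrl.observe(); print(o['time'],o['eef_pos'],o['orientation'])
b,_=snap('top','t5'); a,_=snap('wrist','w5')
c=np.zeros((500,800,3),np.uint8)
c[:,:440]=cv2.resize(b[75:200,150:260,::-1],(440,500),interpolation=cv2.INTER_CUBIC)
c[:270,440:]=cv2.resize(a[:,:,::-1],(360,270)); cv2.imwrite('pics/t5.png',c)
```

```text
13.1 [ 0.4498 -0.227   0.2318] [ 179.9391   -0.0533 -172.555 ]
```

View pics/t5.png

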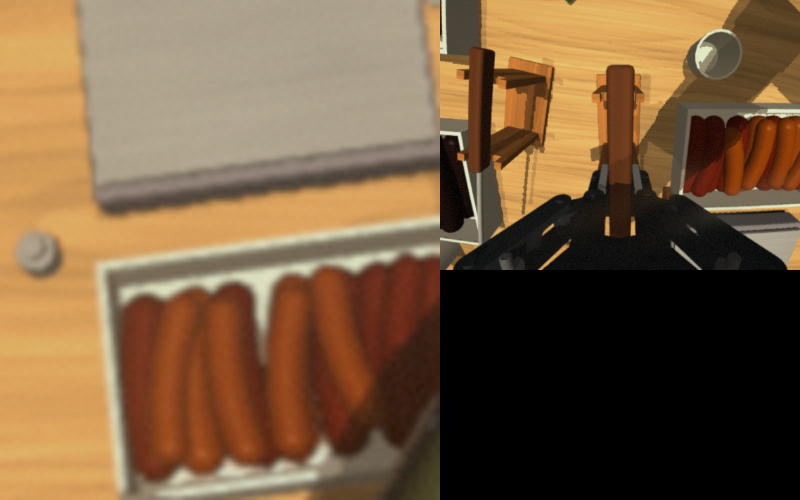

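The weight sits at (38,253) on open counter, about 30 mm clear of both the tray and scale ends. The rod is above its stand, so I'll lower it.

Emit:
send_rows(
  steps=[0,0,0.01,0,0,0,0.03,0,0,0,0.05,0,0,0,0.07,0,0,0,0.083,0,0,0,0.09,0,0,0,0.095,0,0,0,0.098,0,0,0,0.1,0,0,0,0.1,0,0,0,0.1,0],
)

```text
time: 14.3
eef_pos: [0.4506, -0.2278, 0.1327]
orientation: [-180.0, 0.0, -172.6]
contact_force: [0.2, 0.1, -0.9]
grip_width: 0.0148
finger_force: 78.5
```

Emit:
send_rows(
  steps=[0,0,0.0004,0,0,0,0.0007,0,0,0,0.0007,0],
)

```text
time: 14.6
eef_pos: [0.4506, -0.2278, 0.1326]
orientation: [-180.0, 0.1, -172.6]
contact_force: [-2.1, 1.7, 6.5]
grip_width: 0.0147
finger_force: 79.5
```

Emit:
send_rows(
  steps=[0,0,0,0,0,0,0,0,0,0,0,0,0,0,0,0,0,0,0,0,0,0,0,0,0,0,0,0,0,0,0,0,0,0,0,0,0,0,0,0],
  grip=0,
  squeeze=20,
)

```text
time: 15.6
eef_pos: [0.4503, -0.2276, 0.1316]
orientation: [-180.0, -0.0, -172.6]
contact_force: [0.3, -0.2, 0.7]
grip_width: 0.0854
finger_force: 0.0
```

Emit:
send_rows(
  steps=[0,0,-0.01,0,0,0,-0.03,0,0,0,-0.06,0,0,0,-0.1,0,0,0,-0.13,0,0,0,-0.13,0,0,0,-0.13,0],
)

```text
time: 16.3
eef_pos: [0.4508, -0.2278, 0.2627]
orientation: [-179.9, 0.1, -172.6]
contact_force: [-0.9, -0.1, -1.2]
grip_width: 0.0856
finger_force: 0.0
```

Run:
```python
from h import *
np.set_printoptions(precision=4,suppress=True)
o=ctrl.observe(); print(o['time'],o['eef_pos'],o['orientation'],o['contact_force'])
a,_=snap('wrist','w6'); cv2.imwrite('pics/w6.png',cv2.resize(a[:,:,::-1],(800,600)))
```

```text
16.3 [ 0.4508 -0.2278  0.2627] [-179.9313    0.1013 -172.5651] [-0.8656 -0.0543 -1.2204]
```

View pics/w6.png

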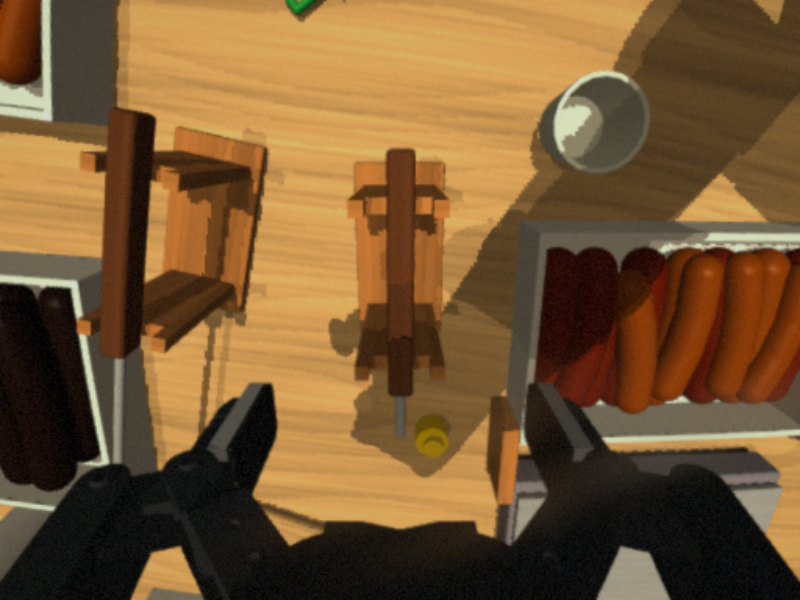

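The rod lies back on its stand, handle (400,150)–(400,395), between the cheeks as before. The weight is clear and the gripper is open and free.

```bash
python3 -c "
from station import ctrl
print(ctrl.sign_off())"
```

```text
the job is handed in; nothing more can be done
None
```

I drew the check weight out of the gap with the bent rod until it stood about 30 mm clear of the mouth, laid the rod back on its stand, let go, and handed the job in at about 16 s.

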